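# Load gel specimen holders in a storage canister and key its lid home

## Robot

A 7-joint arm with a two-finger parallel gripper is mounted at the origin on the work surface. World frame = base frame: x ahead of the robot, y to its left, z up, the work surface at z = 0. Lengths are in mm, angles in rad, forces in N, time in s.
With the tool pointing down it reaches from about 425 to 1025 mm from the base axis. Payload 9.4 kg.
Tool frame: the origin (TCP) lies at the very end of the fingers, on their centre line; the grasp point (between the pads) lies 19 mm behind it; z points along the fingers, y is the line along which they close (so a half turn about z gives the same grasp; the last joint's range is limited). The gripper opens to 85 mm and grips with 20 to 120 N. Pads are 22 mm wide; open, the fingers measure 114 mm over their backs; the gripper's body (76 mm by 85 mm) begins 54 mm behind the grasp point. The pads swing forward as they close: fully open they stand 13 mm farther back than shut.
Start: joints at [1.133, 0.599, -0.003, 1.599, 0.002, 0.943, -0.08], TCP at [255.932, -678.324, 231.275] pointing down, gripper open.
Joint ranges: [-2.57, 2.57], [-0.35, 1.97], [-1.29, 1.29], [0.11, 2.56], [-1.05, 4.19], [0.11, 1.86], [-2.63, 2.63]. Speed limits (rad/s): [2.22, 2.22, 3.01, 3.01, 3.14, 3.14, 3.14].

## Interface

Orientations are given as a unit quaternion [x, y, z, w].
In Python, from bench import bot gives the robot as it stands. The module is installed in compiled form; this text tells all that it offers.
- The arm moves only by the tool play_rows, never from a script. Its argument "moves" is a list of rows, each a list of 3 entries, a list of its own where there are three numbers: the gripper's target within -1 to 1 (fully open at 1, half-way at 0, shut at -1), then the shift along the world's x, y, z in mm, then the turn about the world's z in degrees. A call has 1 to 20 rows; each row is the pose to reach, as a shift and turn from the pose commanded when the call began; what a row does not reach only later rows make up. A row lasts 1/10 s, in which the tool goes at most 50 mm and 8.59 degrees, less where a joint would pass 70% of its speed; a pose out of reach is approached as far as the arm can. A call with a gripper value outside its range is refused whole. The fingers move at their own pace and stop on an object; "grip_force" is the grip in N (left out, the last holds). Time passes only in rows, so rows that repeat a pose let the fingers close. It gives the time, the measured TCP pose, the force, the opening and the grip force at its end, in the units of the state.
- bot.sense(): the state, without advancing time (a new reading comes with each control period).
- bot.grab_frame(name): name is "side" or "top"; returns a dict with "color" (480x640x3 uint8, red, green, blue), "fx", "fy", "cx", "cy" (pixels), "origin" and "orientation" of the camera in the world. Camera axes: x right, y up, looking along -z (the intrinsics and any distortion apply to the point x, -y, -z); pixel columns grow to the right and rows downward; lengths in mm; the calibration is good to about 2 mm. A picture is of the moment at which its call begins. There is no depth.
- bot.hand_in(): hands the job in; it is judged then, once.
The state is a dict: "t": time; "joint_positions": joint angles; "dq": joint speeds; "tau": joint torques, N m; "ee_pos": TCP position; "orientation": TCP orientation; "ft_force": force on the tool from outside, world axes, zero at the start; "torque": the same for the moment, N m; "finger_gap": finger opening in mm; "gripper_force": force on a finger pad.
Only numpy, scipy, OpenCV 4.12 (cv2) and the standard library are available. Lean on these libraries where they do the work, as an engineer would, in place of code of your own. Each camera call takes 0.05 s, during which the arm holds its last target. There are 200 camera calls.

## Task

First take the ruler off the top of the canister and lay it flat on the white sheet of paper. Then slide every grey specimen holder that is there upright into a slot of the canister, right down to the slot's floor, and put the lid on: turn it by its handle until its hidden lugs drop into the notches of the rim and it sits fully home. Leave the other things on the bench where they are.

Things in the scene. Friction and masses are not known exactly. Their poses are not given: they have to be found in the camera images.
- canister: round aluminium canister fixed to the bench, open at the top: outer diameter about 170 mm, bore 148 mm, rim at z = 76 mm, inner floor at 6 mm. Origin: centre of its underside, on the bench; z up. The four slots lie side by side along its x.
- insert (a point): centre of the top face (z = 30 mm) of the white insert block in the canister, 114 (x) x 90 (y) mm, with four through slots, pitch 27 mm along x, each 21 mm (x) x 43 mm (y), mouth edges chamfered 2 mm, 24 mm deep to the canister's floor. Fingers have free space above and around the insert.
- rim (a point): centre of the canister's mouth at rim height (z = 76 mm), axes as the canister's. The wall's top 10 mm is a separate ring with three open notches 120 degrees apart, each about 26 mm wide and 10 mm deep; this ring is clamped at an angle that differs from run to run and is not given, so the lid must be turned up to 120 degrees to find it.
- slot0 (a point): centre of the mouth of slot 0 in the canister's insert (at its top face); x across the slot's 21 mm width, y along its 43 mm length
- slot1 (a point): centre of the mouth of slot 1 in the canister's insert (at its top face); x across the slot's 21 mm width, y along its 43 mm length
- slot2 (a point): centre of the mouth of slot 2 in the canister's insert (at its top face); x across the slot's 21 mm width, y along its 43 mm length
- slot3 (a point): centre of the mouth of slot 3 in the canister's insert (at its top face); x across the slot's 21 mm width, y along its 43 mm length
- lid: steel lid of the canister, about 400 g, right side up on the bench. Origin: centre of its underside, z up. From below: centring spigot, diameter 143 mm (136 mm at its foot), z = 0 to 12 mm; plate of diameter 176 mm, z = 12 to 20 mm; black bar handle 70 mm long (along the lid's x), 16 mm thick (y), z = 20 to 48 mm.
- lid_grip (a point): centre of the lid's bar handle, where it is gripped and turned, 34 mm above the lid's origin; x along the bar
- lid_lug (a point): foot of one of the lid's three lugs, hidden under the plate at 0, 120 and 240 degrees from its x, each 14 mm wide, 7 mm high. Off the notches the lid rides on them, origin 71 mm above the canister's (spigot 5 mm in the bore), and turns freely; within about 0.06 rad of the notches it drops 7 mm to 64 mm by its own weight if not held, is home and turns no more.
- holder0: grey plastic gel specimen holder, an upright block 18 (x) x 40 (y) x 54 mm (z) with a pale gel window on both broad faces, 60 g, standing free on the paper sheet; all holders are alike; origin: centre of its underside, z up. It may be absent (None).
- holder1: grey plastic gel specimen holder, an upright block 18 (x) x 40 (y) x 54 mm (z) with a pale gel window on both broad faces, 60 g, standing free on the paper sheet; all holders are alike; origin: centre of its underside, z up. It may be absent (None).
- holder2: grey plastic gel specimen holder, an upright block 18 (x) x 40 (y) x 54 mm (z) with a pale gel window on both broad faces, 60 g, standing free on the paper sheet; all holders are alike; origin: centre of its underside, z up. It may be absent (None).
- holder3: grey plastic gel specimen holder, an upright block 18 (x) x 40 (y) x 54 mm (z) with a pale gel window on both broad faces, 60 g, standing free on the paper sheet; all holders are alike; origin: centre of its underside, z up. It may be absent (None).
- ruler: flat steel ruler 260 (x) x 32 (y) x 6 mm (z), 80 g, starting laid across the canister's rim; origin: centre of its underside
- sheet: sheet of white paper 297 (x) x 210 (y) mm fixed flat on the bench (no thickness to speak of); origin at its centre. The holders stand in a row on its +y half; its -y half is free.
- dish: bystander: glass dish of diameter 114 mm, 18 mm high, with a gel slab in it; leave alone
- beaker: bystander: glass beaker, diameter 68 mm, 85 mm high; leave alone
- reagent: bystander: amber reagent bottle, diameter 60 mm, 120 mm high; leave alone
- jar: bystander: small jar with white cap, diameter 52 mm, 55 mm high; leave alone
- spatula: bystander: spatula 160 mm long with black handle lying on the bench; leave alone
- pen: bystander: marker pen 135 x 12 x 12 mm lying on the bench; leave alone
There are look-alikes about, which are no part of the job. What is shaped like the holder2 but purple is not meant. What is shaped like the holder1 but green is not meant.

How it is judged:
By the outcome, as a careful person would: the job done as asked, in the order asked, and still so for the second after the job is handed in, with the robot touching nothing.
Of holder0, holder1, holder2, holder3 only 3 to 4 are there at a start; the rules pass over those that are not, and their reading is None.
At some moment in a run one of lid, ruler may be knocked a few centimetres aside while the robot is not near it.
It also fails if it takes over 210 s, if anything falls off the work surface, if the arm or the gripper's body presses on something with over 40 N, if the wrist force passes 120 N, or if a joint passes its speed limit or range.

## Working session

There is one attempt and no reset: what is moved stays moved. The work goes in short steps, Python scripts to look and compute and a tool call to move; the robot and the scene stay as the last step left them, time stands still between calls to the robot, and variables do not carry over. Pictures are saved under pics/ and viewed, at most 14 in all, crops included, and the job is handed in when it is done.

Besides the shell and the picture viewer there is one more tool, called as a command line: name --argument value ..., lists and objects as JSON in quotes. play_rows: Moves the arm, as the interface text tells. Its arguments: {"type":"object","properties":{"moves":{"type":"array"},"grip_force":{"type":"number"}},"required":["moves"]}

```bash
mkdir -p pics
cat > h.py <<'E'
import numpy as np, cv2
from scipy.spatial.transform import Rotation as R
from bench import bot
def grab(n,save=None):
    f=bot.grab_frame(n)
    if save: cv2.imwrite('pics/'+save,f['color'][:,:,::-1])
    return f
def ray(f,u,v):
    d=np.array([(u-f['cx'])/f['fx'],-(v-f['cy'])/f['fy'],-1.0])
    return np.array(f['origin'],float),R.from_quat(f['orientation']).apply(d)
def onz(f,u,v,z):
    o,d=ray(f,u,v); return (o+d*(z-o[2])/d[2])[:2]
def proj(f,p):
    c=R.from_quat(f['orientation']).inv().apply(np.array(p,float)-f['origin'])
    return f['cx']+f['fx']*c[0]/-c[2], f['cy']-f['fy']*c[1]/-c[2]
E
python3 - <<'E'
from h import *
for n in('top','side'):
    f=grab(n,n+'0.png'); print({k:v for k,v in f.items() if k!='color'})
print(bot.sense())
E
```

```text
{'fx': 511.05145942736124, 'fy': 511.05145942736124, 'cx': 323.80346128557807, 'cy': 238.65525312676698, 'origin': array([ 517.36322169,  -61.3033963 , 1079.31151342]), 'orientation': array([-0.0180425 ,  0.01953089,  0.70996128, -0.70373858])}
{'fx': 541.237802936485, 'fy': 541.237802936485, 'cx': 330.09310718285775, 'cy': 244.2172472237527, 'origin': array([ 418.00649836, -786.56006377,  851.25532461]), 'orientation': array([ 0.36480793, -0.04725817, -0.09781131,  0.92472417])}
{'t': 0.1, 'joint_positions': array([ 1.13330687,  0.60003704, -0.00253206,  1.60005206,  0.00181863,
        0.94294685, -0.07983299]), 'dq': array([-2.02539011e-05,  9.95358664e-05,  7.19155571e-04, -1.38351190e-03,
       -2.53983893e-04,  2.20781787e-03,  3.72058318e-04]), 'tau': array([ 5.30309917e-03, -7.77987671e+01,  1.56969734e+00, -2.58626479e+01,
        1.26198379e-02,  5.52516110e-03,  2.38621845e-05]), 'ee_pos': array([ 255.7560682 , -677.92414663,  230.50856202]), 'orientation': array([ 9.83770260e-01,  1.79431203e-01, -2.04960612e-04, -6.91058878e-04]), 'ft_force': array([-0.53872616, -0.08053017, -0.0036159 ]), 'torque': array([-0.01723441,  0.004853  ,  0.01623806]), 'gripper_force': 0.0, 'finger_gap': 85.30861426925019}
```

View pics/top0.png

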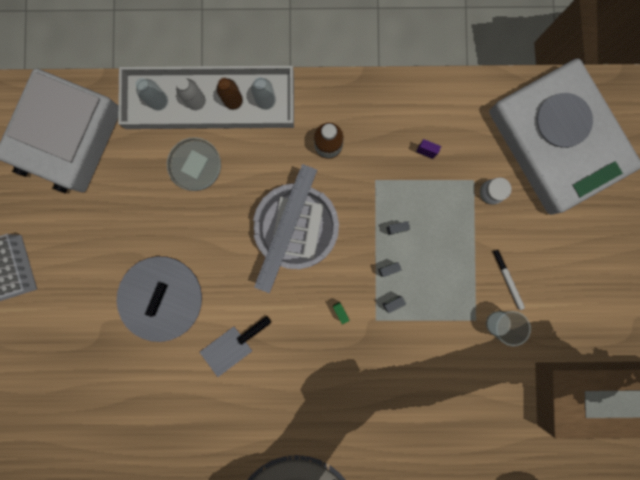

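View pics/side0.png

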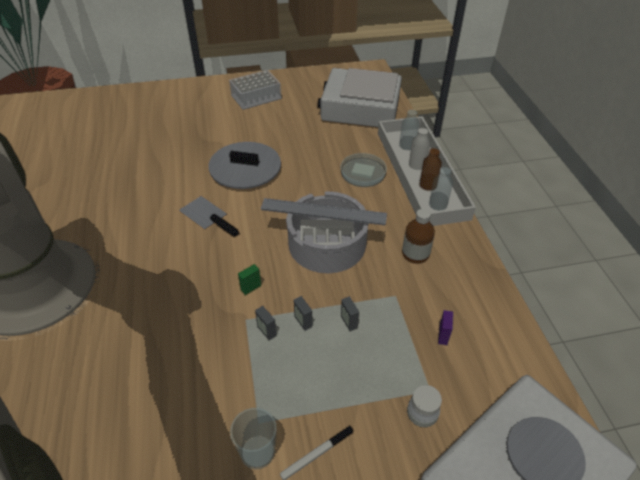

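Top view: 3 grey holders at px (398,228), (389,268), (393,303); canister at (296,226) with the ruler across it; lid at (159,298); sheet spans 375–475 × 180–320. Green (341,312) and purple (428,149) are decoys.

Run:
```python
import cv2,numpy as np
im=cv2.imread('pics/top0.png')
a=cv2.resize(im[155:325,240:480],None,fx=3.3,fy=3.3,interpolation=cv2.INTER_CUBIC); a=cv2.convertScaleAbs(a,alpha=1.5)
cv2.imwrite('pics/c0.png',a)
hsv=cv2.cvtColor(im,cv2.COLOR_BGR2HSV)
for p in [(398,228),(392,229),(405,228),(389,268),(425,260),(285,230),(308,182),(262,240),(315,245),(159,270),(157,299)]: print(p,hsv[p[1],p[0]])
```

```text
(398, 228) [108  15  83]
(392, 229) [102  16  81]
(405, 228) [96 16 82]
(389, 268) [105  13  81]
(425, 260) [ 34  13 133]
(285, 230) [111  17 108]
(308, 182) [111  16 113]
(262, 240) [130  10  80]
(315, 245) [ 30   5 146]
(159, 270) [115  15 104]
(157, 299) [ 0  0 18]
```

View pics/c0.png

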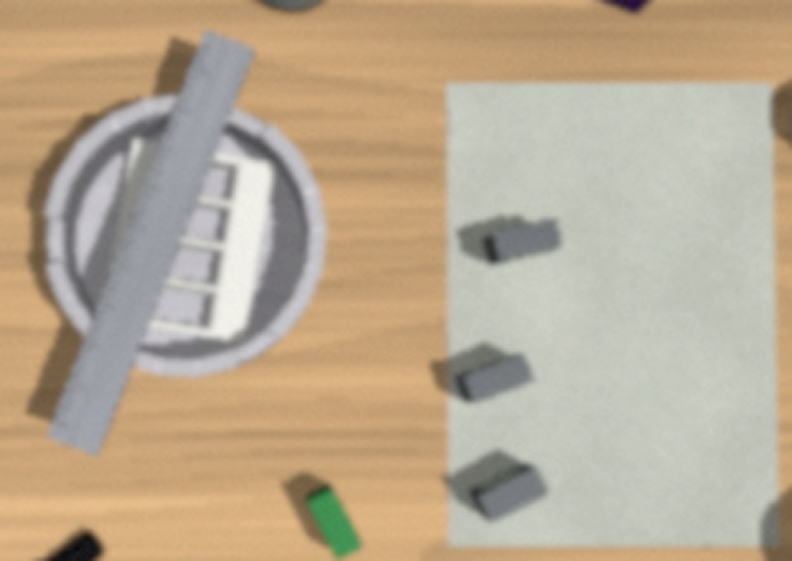

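```bash
cat > m.py <<'E'
from h import *
def rect(m,f,z,box,minA=20):
    mm=np.zeros_like(m); x0,y0,x1,y1=box; mm[y0:y1,x0:x1]=m[y0:y1,x0:x1]
    out=[]
    for c in cv2.findContours(mm,cv2.RETR_EXTERNAL,cv2.CHAIN_APPROX_NONE)[0]:
        if cv2.contourArea(c)<minA: continue
        P=np.array([onz(f,u,v,z) for u,v in c[:,0]],np.float32)
        r=cv2.minAreaRect(P); bp=cv2.boxPoints(r)
        e1,e2=bp[1]-bp[0],bp[2]-bp[1]; L=e1 if np.hypot(*e1)>np.hypot(*e2) else e2
        out.append((np.round(r[0],1),np.round(sorted(r[1]),1),round(np.degrees(np.arctan2(L[1],L[0]))%180,1)))
    return out
E
python3 - <<'E'
from m import *
f=grab('top'); im=f['color'].astype(int); g=im.mean(2); br=im[:,:,2]-im[:,:,0]
np.set_printoptions(linewidth=250)
print(g[218:238,376:414].astype(int)); print(br[222:236,380:412:2])
m=((br>3)&(g>66)).astype(np.uint8)
for r in rect(m,f,54,(376,180,475,320)): print('holder',r)
m=((g<40)).astype(np.uint8)
print('handle',rect(m,f,48,(120,260,200,340)))
m=(br>3).astype(np.uint8)
print('plate',rect(m,f,20,(110,250,210,350),500))
m=((im.min(2)>110)&(abs(br)<25)).astype(np.uint8)
print('sheet',rect(m,f,0,(360,160,500,335),500))
for c in cv2.findContours(((br>3)&(g>60)).astype(np.uint8)[250:350,110:210],0,1)[0]:
    if cv2.contourArea(c)>500:
        (u,v),r=cv2.minEnclosingCircle(c); print('lid',onz(f,u+110,v+250,20),r)
E
```

```text
[[126 128 128 129 128 128 128 128 127 128 129 129 129 128 129 127 128 130 130 130 130 129 130 129 129 130 130 129 129 129 129 129 129 127 129 126 128 127]
 [126 128 128 129 128 128 129 128 127 128 128 128 128 126 122 121 123 124 124 120 121 121 127 129 130 129 129 128 127 127 127 127 130 130 127 128 128 128]
 [126 129 130 129 129 128 128 128 128 127 125 123 119 115 108 101 104 107 107 102 100 104 114 123 126 128 128 125 121 119 120 120 123 126 126 126 127 127]
 [126 128 129 129 129 126 124 122 119 117 113 107 100  96  89  83  83  86  86  82  81  85  96 108 116 119 118 111 105 104 102 103 110 118 124 128 126 127]
 [125 128 129 127 121 117 112 104  98  96  94  88  83  79  77  75  74  75  76  75  74  76  81  89  95 101  99  94  88  85  85  89  99 114 123 126 127 127]
 [123 125 121 115 107  99  93  85  81  78  79  76  76  74  72  72  74  73  73  73  72  74  76  78  80  84  84  81  81  78  78  83  96 112 122 125 126 127]
 [123 121 111  99  87  80  77  76  75  75  75  73  73  74  74  72  72  73  75  76  75  76  76  76  78  79  79  78  78  77  78  81  93 108 120 125 126 127]
 [122 119 102  
[... 2506 characters left out ...]
 -5]
 [-4 -4 -3 -3  2  3  4  3  1  0 -1 -4 -4 -4 -5 -5]
 [-5 -4 -3 -3 -1  2  1 -1 -2 -4 -4 -4 -5 -5 -5 -5]
 [-5 -4 -5 -5 -2 -1 -1 -4 -5 -5 -5 -4 -4 -5 -4 -5]
 [-4 -5 -4 -6 -4 -4 -4 -5 -5 -5 -5 -4 -5 -5 -4 -5]]
holder (array([ 439. , -203.2]), array([15.8, 36.1]), np.float32(118.3))
holder (array([ 509.9, -195.9]), array([15.2, 36.1]), np.float32(112.6))
holder (array([ 594.3, -215.4]), array([14.6, 35.8]), np.float32(102.5))
handle [(array([453.5, 274.1]), array([18.6, 69.4]), np.float32(157.6))]
plate [(array([453.5, 278. ]), array([166.2, 167.1]), np.float32(89.5))]
sheet [(array([ 551. , -277.1]), array([209. , 293.9]), np.float32(179.5))]
lid [453.2335098  278.01237006] 41.44328308105469
```

```bash
cat > ruler.py <<'E'
from m import *
f=grab('top'); im=f['color'].astype(int); g=im.mean(2); br=im[:,:,2]-im[:,:,0]
m=((br>2)&(g>85)).astype(np.uint8)
x0,y0,x1,y1=240,155,345,300
vs,us=np.nonzero(m[y0:y1,x0:x1]); vs=vs+y0; us=us+x0
P=np.array([onz(f,u,v,82) for u,v in zip(us,vs)],np.float32)
c=np.array(onz(f,295.5,226,76)); k=np.hypot(*(P-c).T)>98
Q=P[k]; r=cv2.minAreaRect(Q); bp=cv2.boxPoints(r); e1,e2=bp[1]-bp[0],bp[2]-bp[1]
L=e1 if np.hypot(*e1)>np.hypot(*e2) else e2
print('ruler',r[0],sorted(r[1]),np.degrees(np.arctan2(L[1],L[0]))%180,'can~',c, len(Q))
s=bot.sense(); print(s['ee_pos'],s['t'])
E
python3 ruler.py
```

```text
ruler (592.5119018554688, 11.557365417480469) [27.433563232421875, 253.69691467285156] 158.56006 can~ [596.15528995  -8.16277949] 433
[ 255.7992344  -678.06983008  230.74337877] 0.2
```

play_rows --moves '[[0.3, [337, 690, 0], -42], [0.3, [337, 690, 0], -42], [0.3, [337, 690, 0], -42], [0.3, [337, 690, 0], -42], [0.3, [337, 690, 0], -42], [0.3, [337, 690, 0], -42], [0.3, [337, 690, 0], -42], [0.3, [337, 690, 0], -42], [0.3, [337, 690, 0], -42], [0.3, [337, 690, 0], -42], [0.3, [337, 690, 0], -42], [0.3, [337, 690, 0], -42], [0.3, [337, 690, 0], -42], [0.3, [337, 690, 0], -42], [0.3, [337, 690, 0], -42], [0.3, [337, 690, 0], -42], [0.3, [337, 690, -70], -42], [0.3, [337, 690, -70], -42], [0.3, [337, 690, -70], -42]]' --grip_force 40

```text
t: 2.1
ee_pos: [591.0, 11.4, 158.5]
orientation: [0.983, -0.185, -0.003, 0.001]
ft_force: [-0.8, -0.5, -0.0]
finger_gap: 55.6
gripper_force: 0.0
```

Run:
```python
from h import *
f=grab('top','t1.png'); s=grab('side','s1.png')
a=f['color'][150:330,230:470]; b=s['color'][130:310,210:450]
cv2.imwrite('pics/c1.png',cv2.convertScaleAbs(cv2.resize(np.vstack([np.hstack([a,b])])[:,:,::-1],None,fx=1.66,fy=1.66,interpolation=2),alpha=1.5))
print(f['color'].shape, bot.sense()['ee_pos'],bot.sense()['orientation'])
```

```text
(480, 640, 3) [593.01385608  11.05180944 161.60491774] [ 9.82659136e-01 -1.85421001e-01 -1.87227676e-04  2.00300414e-04]
```

View pics/c1.png

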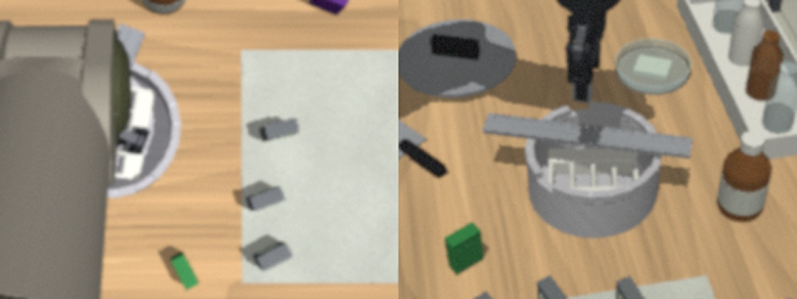

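The gripper stands over the ruler's middle (side crop px ~580,90); I'll descend and close.

play_rows --moves '[[0.3, [0, 0, -40], 0], [0.3, [0, 0, -70], 0], [0.3, [0, 0, -88], 0], [0.3, [0, 0, -88], 0], [0.3, [0, 0, -88], 0], [-1, [0, 0, -88], 0], [-1, [0, 0, -88], 0], [-1, [0, 0, -88], 0], [-1, [0, 0, -88], 0], [-1, [0, 0, -88], 0], [-1, [0, 0, -88], 0], [-1, [0, 0, -88], 0], [-1, [0, 0, -60], 0], [-1, [0, 0, -30], 0], [-1, [0, 0, 0], 0], [-1, [0, 0, 0], 0]]' --grip_force 60

```text
t: 3.8
ee_pos: [595.2, 11.6, 166.0]
orientation: [0.983, -0.185, 0.004, -0.001]
ft_force: [1.1, 0.4, -1.0]
finger_gap: 29.9
gripper_force: 60.3
```

play_rows --moves '[[-1, [-42, -336, 0], 21], [-1, [-42, -336, 0], 21], [-1, [-42, -336, 0], 21], [-1, [-42, -336, 0], 21], [-1, [-42, -336, 0], 21], [-1, [-42, -336, 0], 21], [-1, [-42, -336, 0], 21], [-1, [-42, -336, 0], 21], [-1, [-42, -336, 0], 21], [-1, [-42, -336, -50], 21], [-1, [-42, -336, -100], 21], [-1, [-42, -336, -130], 21], [-1, [-42, -336, -140], 21], [-1, [-42, -336, -140], 21]]'

```text
t: 5.2
ee_pos: [550.9, -322.6, 20.3]
orientation: [1.0, -0.002, -0.001, -0.001]
ft_force: [-0.2, 0.1, -1.3]
finger_gap: 30.0
gripper_force: 60.2
```

Run:
```python
from h import *
f=grab('top','t2.png'); s=grab('side','s2.png')
a=f['color'][150:340,350:520]; b=s['color'][270:460,210:450]
cv2.imwrite('pics/c2.png',cv2.convertScaleAbs(cv2.resize(np.hstack([a,b])[:,:,::-1],None,fx=1.9,fy=1.9,interpolation=2),alpha=1.5))
s=bot.sense();print(s['ee_pos'],s['finger_gap'])
```

```text
[ 552.00275025 -323.98732098   22.65813506] 29.81658453254312
```

View pics/c2.png

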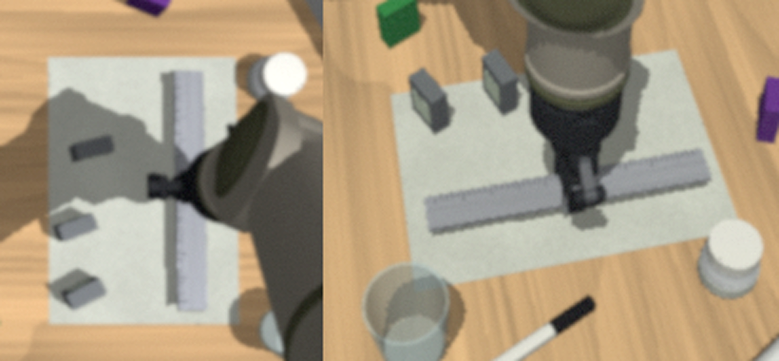

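The ruler is held level over the sheet's free half, aligned with it. Lowering it.

play_rows --moves '[[-1, [0, 0, -8], 0], [-1, [0, 0, -14], 0], [-1, [0, 0, -17], 0], [-1, [0, 0, -17], 0], [-1, [0, 0, -17], 0]]'

```text
t: 5.8
ee_pos: [550.9, -324.4, 4.3]
orientation: [1.0, -0.003, -0.0, -0.0]
ft_force: [1.0, 0.3, -0.8]
finger_gap: 29.7
gripper_force: 60.2
```

play_rows --moves '[[-1, [0, 0, -2], 0], [-1, [0, 0, -3], 0], [-1, [0, 0, -3], 0], [-1, [0, 0, -3], 0]]'

```text
t: 6.2
ee_pos: [550.9, -324.3, 1.3]
orientation: [1.0, -0.003, -0.0, -0.0]
ft_force: [-0.3, -0.3, -1.1]
finger_gap: 29.9
gripper_force: 60.2
```

play_rows --moves '[[0, [0, 0, 0], 0], [0.1, [0, 0, 0], 0], [0.1, [0, 0, 0], 0], [0.1, [0, 0, 0], 0], [0.1, [0, 0, 40], 0], [0.3, [0, 0, 80], 0], [0.5, [0, 0, 130], 0], [0.5, [0, 0, 160], 0], [0.5, [0, 0, 160], 0]]'

```text
t: 7.1
ee_pos: [553.0, -325.6, 166.2]
orientation: [1.0, -0.003, 0.004, 0.002]
ft_force: [0.6, 0.2, 0.0]
finger_gap: 64.1
gripper_force: 0.0
```

```bash
cat > can.py <<'E'
from m import *
from scipy.optimize import least_squares
f=grab('top','t3.png'); im=f['color'].astype(int); g=im.mean(2); br=im[:,:,2]-im[:,:,0]
a=cv2.convertScaleAbs(cv2.resize(f['color'][175:280,240:350][:,:,::-1],None,fx=5.5,fy=5.5,interpolation=2),alpha=1.5)
cv2.imwrite('pics/c3.png',a)
# rim centre line: bright ring; radial search for inner edge (bore r=74 at z 76)
c=np.array([597.,-8.])
for it in range(3):
    pin=[];pout=[]
    for t in np.linspace(0,2*np.pi,180,endpoint=False):
        rr=np.arange(62,95,.5); pts=np.array([proj(f,[c[0]+r*np.cos(t),c[1]+r*np.sin(t),76]) for r in rr],np.float32)
        pr=cv2.remap((im[:,:,2]-0.6*im[:,:,0]).astype(np.float32),pts[None,:,0],pts[None,:,1],cv2.INTER_LINEAR)[0]
        d=np.gradient(cv2.GaussianBlur(pr[None],(9,1),0)[0])
        i=d.argmax(); j=i+d[i:].argmin()
        pin.append(c+rr[i]*np.array([np.cos(t),np.sin(t)])); pout.append(c+rr[j]*np.array([np.cos(t),np.sin(t)]))
    o=least_squares(lambda p:np.hypot(*(np.array(pin)-p[:2]).T)-p[2],[*c,74],loss='soft_l1').x
    q=least_squares(lambda p:np.hypot(*(np.array(pout)-p[:2]).T)-p[2],[*c,85],loss='soft_l1').x
    print('inner',o,'outer',q); c=(o[:2]+q[:2])/2
w=((im.min(2)>122)).astype(np.uint8); w=cv2.morphologyEx(w,cv2.MORPH_CLOSE,np.ones((11,11)))
print('insert',rect(w,f,30,(262,188,332,264),300))
m=((br>3)&(g>66)).astype(np.uint8)
for r in rect(m,f,54,(376,180,422,320)): print('holder',r)
print(bot.sense()['ee_pos'])
E
python3 can.py
```

```text
inner [596.36208811  -8.16559796  73.68533122] outer [596.70634595  -7.9372983   84.59604786]
inner [596.28727157  -8.20172385  73.74279053] outer [596.68211499  -7.95006145  84.6064813 ]
inner [596.29846653  -8.1987517   73.74929594] outer [596.65861733  -7.9524357   84.60183122]
insert [(array([601.1,  -7.7]), array([142.4, 154.8]), np.float32(179.5))]
holder (array([ 439.5, -203.4]), array([15.3, 36.6]), np.float32(117.9))
holder (array([ 509.7, -195.9]), array([14.8, 37.2]), np.float32(110.4))
[ 551.94914703 -324.91548933  163.80585508]
```

View pics/c3.png

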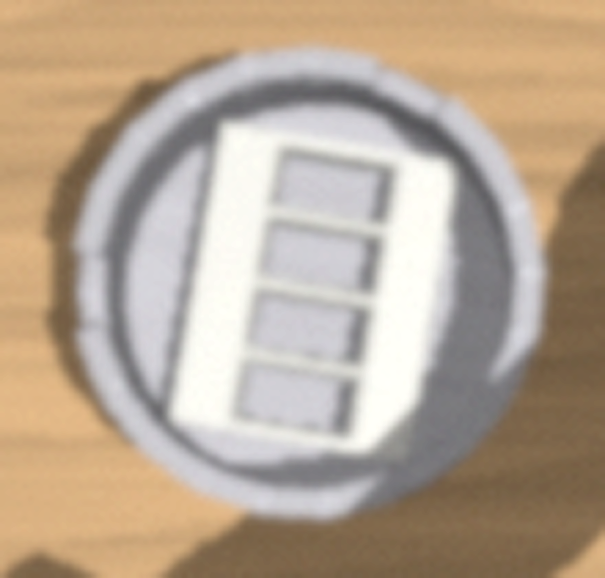

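Run:
```python
from m import *
f=grab('top'); im=f['color'].astype(int); g=im.mean(2)
Z=lambda x,y:onz(f,240+(x+.5)/5.5-.5,175+(y+.5)/5.5-.5,30)
print('mid TR-BL',(Z(455,158)+Z(170,420))/2)
w=g>128
L=np.array([[np.nonzero(w[v,265:300])[0][0]+265-.5,v] for v in range(201,248)])
T=np.array([[u,np.nonzero(w[188:230,u])[0][0]+188-.5] for u in range(284,320)])
for n,E in(('left',L),('top',T)):
    P=np.array([onz(f,u,v,30) for u,v in E],np.float32)
    vx,vy,x0,y0=cv2.fitLine(P,cv2.DIST_HUBER,0,.01,.01).ravel()
    c=np.array([596.5,-8.1]); print(n,np.degrees(np.arctan2(vy,vx)),'dist from centre',abs((c[0]-x0)*vy-(c[1]-y0)*vx))
```

```text
mid TR-BL [597.53149558  -7.72173017]
left -3.6135767 dist from centre 64.67267161291056
top -77.02291 dist from centre 68.4154944135943
```

Run:
```python
from m import *
f=grab('top'); im=f['color'].astype(int); g=im.mean(2); br=im[:,:,2]-im[:,:,0]
w=(g>132)&(br<4)
print(g[225,268:300].astype(int),br[225,268:300])
L=[];T=[]
for v in range(203,246):
    k=[u for u in range(268,300) if w[v,u:u+4].all()]; 
    if k:L.append((k[0]-.5,v))
for u in range(286,318):
    k=[v for v in range(190,225) if w[v:v+3,u].all()]
    if k:T.append((u,k[0]-.5))
c=np.array([596.5,-8.1])
for n,E in(('left',L),('top',T)):
    P=np.array([onz(f,u,v,30) for u,v in E],np.float32)
    vx,vy,x0,y0=cv2.fitLine(P,cv2.DIST_HUBER,0,.01,.01).ravel()
    print(n,len(E),np.degrees(np.arctan2(vy,vx)),'dist from centre',abs((c[0]-x0)*vy-(c[1]-y0)*vx))
```

```text
[143 143 142 140 132 115 111 135 157 164 166 167 167 166 167 167 165 162
 153 145 143 141 141 141 139 138 136 135 135 136 136 136] [ 3  3  4  3  3  2  0 -5 -6 -6 -5 -5 -5 -5 -5 -6 -6 -5 -4 -4 -3 -2 -2 -1
  0  1  1  1  1  1  3  3]
left 43 -9.384157 dist from centre 45.72920775981161
top 32 86.39687 dist from centre 65.28194412224848
```

play_rows --moves '[[0.5, [-111.5, 121, 0], 28], [0.5, [-111.5, 121, 0], 28], [0.5, [-111.5, 121, 0], 28], [0.5, [-111.5, 121, 0], 28], [0.5, [-111.5, 121, -30], 28], [0.5, [-111.5, 121, -70], 28], [0.5, [-111.5, 121, -70], 28]]'

```text
t: 7.95
ee_pos: [437.3, -202.4, 87.1]
orientation: [0.971, 0.239, -0.003, -0.002]
ft_force: [-0.5, -0.4, 0.7]
finger_gap: 63.9
gripper_force: 0.0
```

Run:
```python
from h import *
f=grab('top','t4.png'); s=grab('side','s4.png')
a=f['color'][150:340,350:520]; b=s['color'][250:440,210:450]
cv2.imwrite('pics/c4.png',cv2.convertScaleAbs(cv2.resize(np.hstack([a,b])[:,:,::-1],None,fx=1.9,fy=1.9,interpolation=2),alpha=1.5))
s=bot.sense();print(s['ee_pos'],s['orientation'],s['finger_gap'])
```

```text
[ 438.84467403 -203.15594558   90.5192531 ] [ 9.71017751e-01  2.39000756e-01 -1.52702244e-03 -9.13053296e-04] 63.98893531846132
```

View pics/c4.png

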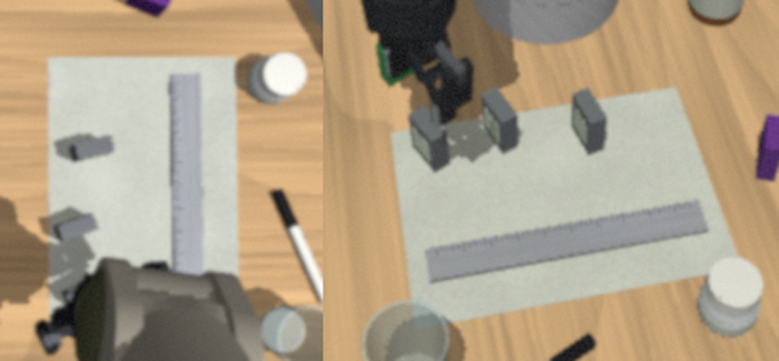

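The ruler lies flat on the sheet, and the gripper is over the first holder.

play_rows --moves '[[0.5, [0, 0, -40], 0], [0.5, [0, 0, -65], 0], [0.5, [0, 0, -65], 0], [0.5, [0, 0, -65], 0], [-1, [0, 0, -65], 0], [-1, [0, 0, -65], 0], [-1, [0, 0, -65], 0], [-1, [0, 0, -65], 0], [-1, [0, 0, -65], 0], [-1, [0, 0, -65], 0], [-1, [0, 0, -40], 0], [-1, [0, 0, 0], 0], [-1, [0, 0, 40], 0], [-1, [0, 0, 70], 0], [-1, [0, 0, 70], 0]]' --grip_force 50

```text
t: 9.55
ee_pos: [441.1, -204.2, 166.0]
orientation: [0.971, 0.239, 0.003, 0.002]
ft_force: [0.1, -0.6, -0.3]
finger_gap: 38.9
gripper_force: 51.2
```

play_rows --moves '[[-1, [117, 202, 0], -37], [-1, [117, 202, 0], -37], [-1, [117, 202, 0], -37], [-1, [117, 202, 0], -37], [-1, [117, 202, 0], -37], [-1, [117, 202, 0], -37], [-1, [117, 202, -40], -37], [-1, [117, 202, -80], -37], [-1, [117, 202, -95], -37], [-1, [117, 202, -95], -37], [-1, [117, 202, -95], -37]]'

```text
t: 10.65
ee_pos: [556.2, -1.9, 66.6]
orientation: [0.997, -0.082, -0.0, 0.0]
ft_force: [-0.3, 0.1, -0.8]
finger_gap: 39.2
gripper_force: 51.2
```

Run:
```python
from h import *
s=grab('side','s5.png')
b=s['color'][180:280,270:385]
cv2.imwrite('pics/c5.png',cv2.convertScaleAbs(cv2.resize(b[:,:,::-1],None,fx=5.5,fy=5.5,interpolation=2),alpha=1.6))
q=bot.sense();print(q['ee_pos'],q['orientation'],q['ft_force'])
# expected pixels of slot mouth corners in the crop
a=np.radians(-9.4); ex=np.array([np.cos(a),np.sin(a)]); ey=np.array([-ex[1],ex[0]])
for i in(-40.5,-13.5,13.5,40.5):
  for w,l in((-10.5,-21.5),(10.5,-21.5),(10.5,21.5),(-10.5,21.5)):
    p=np.array([596.5,-8.1])+ex*(i+w)+ey*l; u,v=proj(s,[*p,30]); print(round((u-270)*5.5),round((v-180)*5.5),end=' | ')
  print()
```

```text
[556.7385105   -1.79037991  67.21777816] [ 9.96672187e-01 -8.15127023e-02  4.79726048e-04 -2.66912912e-05] [ 0.41512063 -0.04340649  0.10576614]
182 343 | 237 342 | 234 262 | 180 263 | 
253 341 | 308 340 | 303 260 | 249 261 | 
324 339 | 379 338 | 372 258 | 318 259 | 
395 338 | 450 336 | 441 256 | 388 258 |
```

View pics/c5.png

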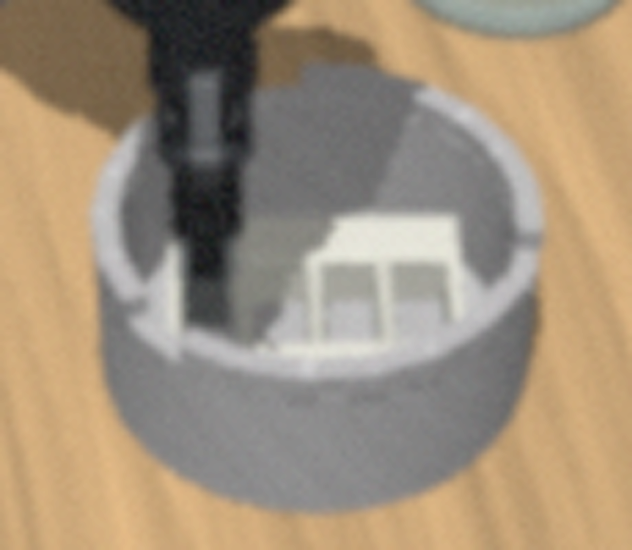

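play_rows --moves '[[-1, [0, 0, -6], 0], [-1, [0, 0, -10], 0], [-1, [0, 0, -14], 0], [-1, [0, 0, -18], 0], [-1, [0, 0, -18], 0]]'

```text
t: 11.2
ee_pos: [556.6, -0.7, 47.9]
orientation: [0.997, -0.081, 0.0, -0.0]
ft_force: [1.3, 3.6, -2.0]
finger_gap: 39.0
gripper_force: 51.5
```

play_rows --moves '[[-1, [0, 1.5, -4], 0], [-1, [0, 1.5, -8], 0], [-1, [0, 1.5, -12], 0], [-1, [0, 1.5, -15], 0], [-1, [0, 1.5, -15], 0]]'

```text
t: 11.7
ee_pos: [556.6, -0.2, 34.2]
orientation: [0.997, -0.082, 0.0, 0.0]
ft_force: [-2.1, -0.6, 15.2]
finger_gap: 38.8
gripper_force: 53.4
```

play_rows --moves '[[-1, [0, 0, 1], 0], [0.15, [0, 0, 1], 0], [0.15, [0, 0, 1], 0], [0.15, [0, 0, 1], 0], [0.15, [0, 0, 1], 0], [0.15, [0, 0, 40], 0], [0.3, [0, 0, 90], 0], [0.3, [0, 0, 130], 0], [0.3, [0, 0, 130], 0], [0.3, [0, -70, 130], 0], [0.3, [-20, -120, 130], 0], [0.5, [-47, -196, 130], 30], [0.5, [-47, -196, 130], 30], [0.5, [-47, -196, 130], 30], [0.5, [-47, -196, 130], 30]]'

```text
t: 13.2
ee_pos: [508.0, -198.4, 162.7]
orientation: [0.984, 0.18, -0.001, -0.0]
ft_force: [0.0, 1.0, 0.4]
finger_gap: 64.1
gripper_force: 0.0
```

Run:
```python
from m import *
q=bot.sense();print(q['ee_pos'],q['orientation'],q['ft_force'])
f=grab('top'); s=grab('side','s6.png')
b=np.hstack([s['color'][180:330,250:390],f['color'][175:325,240:350]])
cv2.imwrite('pics/c6.png',cv2.convertScaleAbs(cv2.resize(b[:,:,::-1],None,fx=3.2,fy=3.2,interpolation=2),alpha=1.6))
```

```text
[ 507.96981837 -198.44816036  162.73572246] [ 9.83687709e-01  1.79883749e-01 -5.72503803e-04 -5.79852271e-06] [0.01623938 0.97936489 0.39585363]
```

View pics/c6.png

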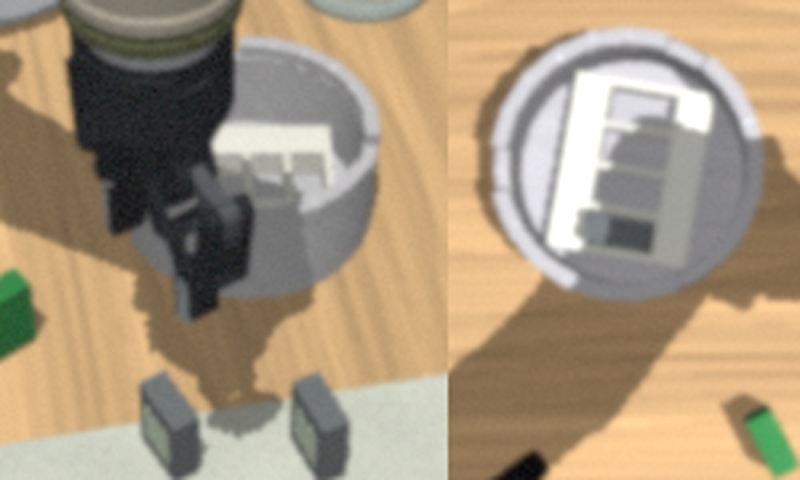

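play_rows --moves '[[0.5, [0, 0, -50], 0], [0.5, [0, 0, -100], 0], [0.5, [0, 0, -125], 0], [0.5, [0, 0, -137], 0], [0.5, [0, 0, -137], 0], [0.5, [0, 0, -137], 0], [-1, [0, 0, -137], 0], [-1, [0, 0, -137], 0], [-1, [0, 0, -137], 0], [-1, [0, 0, -137], 0], [-1, [0, 0, -137], 0], [-1, [0, 0, -137], 0], [-1, [0, 0, -100], 0], [-1, [0, 0, -50], 0], [-1, [0, 0, 0], 0], [-1, [0, 0, 0], 0]]'

```text
t: 14.9
ee_pos: [512.4, -197.0, 170.3]
orientation: [0.984, 0.179, 0.005, 0.003]
ft_force: [1.1, 0.4, -0.7]
finger_gap: 38.9
gripper_force: 50.8
```

play_rows --moves '[[-1, [74, 191, 0], -30], [-1, [74, 191, 0], -30], [-1, [74, 191, 0], -30], [-1, [74, 191, 0], -30], [-1, [74, 191, 0], -30], [-1, [74, 191, -50], -30], [-1, [74, 191, -90], -30], [-1, [74, 191, -97], -30], [-1, [74, 191, -97], -30], [-1, [74, 191, -97], -30], [-1, [74, 191, -103], -30], [-1, [74, 191, -109], -30], [-1, [74, 191, -115], -30], [-1, [74, 191, -115], -30]]'

```text
t: 16.3
ee_pos: [583.1, -4.8, 47.7]
orientation: [0.997, -0.081, -0.0, 0.0]
ft_force: [-0.1, -0.3, -0.8]
finger_gap: 39.3
gripper_force: 50.7
```

play_rows --moves '[[-1, [0, 0, -4], 0], [-1, [0, 0, -8], 0], [-1, [0, 0, -12], 0], [-1, [0, 0, -15], 0], [-1, [0, 0, -15], 0]]'

```text
t: 16.8
ee_pos: [583.4, -4.8, 33.9]
orientation: [0.997, -0.081, 0.0, -0.0]
ft_force: [-2.5, 0.6, 10.2]
finger_gap: 39.0
gripper_force: 52.1
```

play_rows --moves '[[-1, [0, 0, 1], 0], [0.15, [0, 0, 1], 0], [0.15, [0, 0, 1], 0], [0.15, [0, 0, 1], 0], [0.15, [0, 0, 1], 0], [0.15, [0, 0, 40], 0], [0.3, [0, 0, 90], 0], [0.3, [0, 0, 130], 0], [0.3, [0, 0, 130], 0], [0.5, [11, -210, 130], 22], [0.5, [11, -210, 130], 22], [0.5, [11, -210, 130], 22], [0.5, [11, -210, 130], 22], [0.5, [11, -210, 130], 22], [0.5, [11, -210, 90], 22], [0.5, [11, -210, 60], 22], [0.5, [11, -210, 60], 22]]'

```text
t: 18.5
ee_pos: [591.8, -213.8, 89.3]
orientation: [0.994, 0.11, -0.003, -0.001]
ft_force: [0.3, 0.5, 0.9]
finger_gap: 64.0
gripper_force: 0.0
```

Run:
```python
from m import *
q=bot.sense();print(q['ee_pos'],q['orientation'],q['ft_force'])
f=grab('top'); s=grab('side','s7.png')
b=np.hstack([s['color'][170:340,250:400],f['color'][175:345,240:420]])
cv2.imwrite('pics/c7.png',cv2.convertScaleAbs(cv2.resize(b[:,:,::-1],None,fx=2.4,fy=2.4,interpolation=2),alpha=1.6))
```

```text
[ 591.84925296 -213.82105704   89.32390386] [ 0.99388724  0.11034244 -0.00324841 -0.00146602] [0.32824045 0.47529457 0.86354608]
```

View pics/c7.png

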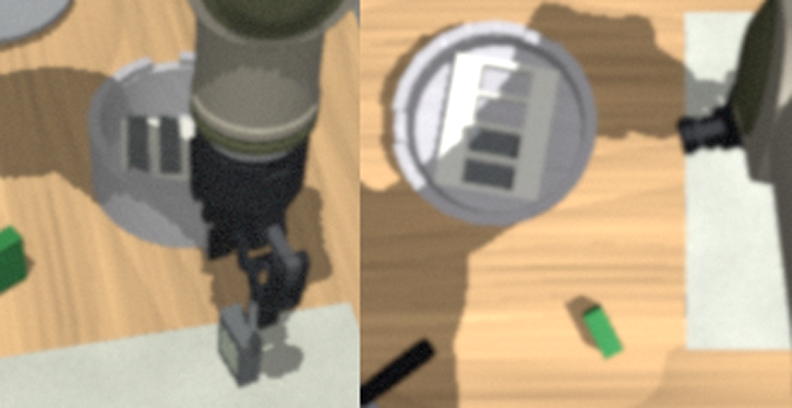

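Two holders are seated level with each other, and the gripper is over the third.

play_rows --moves '[[0.5, [0, 0, -40], 0], [0.5, [0, 0, -60], 0], [0.5, [0, 0, -67], 0], [0.5, [0, 0, -67], 0], [0.5, [0, 0, -67], 0], [-1, [0, 0, -67], 0], [-1, [0, 0, -67], 0], [-1, [0, 0, -67], 0], [-1, [0, 0, -67], 0], [-1, [0, 0, -67], 0], [-1, [0, 0, -67], 0], [-1, [0, 0, -30], 0], [-1, [0, 0, 20], 0], [-1, [0, 0, 70], 0], [-1, [0, 0, 70], 0]]'

```text
t: 20.1
ee_pos: [597.8, -216.0, 170.7]
orientation: [0.994, 0.11, 0.005, 0.002]
ft_force: [0.8, 0.4, 0.6]
finger_gap: 39.0
gripper_force: 50.6
```

play_rows --moves '[[-1, [15.5, 205.5, 0], -22], [-1, [15.5, 205.5, 0], -22], [-1, [15.5, 205.5, 0], -22], [-1, [15.5, 205.5, 0], -22], [-1, [15.5, 205.5, 0], -22], [-1, [15.5, 205.5, -50], -22], [-1, [15.5, 205.5, -90], -22], [-1, [15.5, 205.5, -97], -22], [-1, [15.5, 205.5, -97], -22], [-1, [15.5, 205.5, -97], -22], [-1, [15.5, 205.5, -103], -22], [-1, [15.5, 205.5, -109], -22], [-1, [15.5, 205.5, -115], -22], [-1, [15.5, 205.5, -115], -22]]'

```text
t: 21.5
ee_pos: [609.8, -9.3, 47.7]
orientation: [0.997, -0.081, -0.0, 0.0]
ft_force: [0.6, -0.7, -0.7]
finger_gap: 38.9
gripper_force: 50.7
```

play_rows --moves '[[-1, [0, 0, -4], 0], [-1, [0, 0, -8], 0], [-1, [0, 0, -12], 0], [-1, [0, 0, -15], 0], [-1, [0, 0, -15], 0]]'

```text
t: 22.0
ee_pos: [609.9, -9.3, 33.8]
orientation: [0.997, -0.081, -0.0, -0.0]
ft_force: [-1.8, -0.1, 8.3]
finger_gap: 39.3
gripper_force: 51.7
```

play_rows --moves '[[-1, [0, 0, 1], 0], [0.15, [0, 0, 1], 0], [0.15, [0, 0, 1], 0], [0.15, [0, 0, 1], 0], [0.15, [0, 0, 1], 0], [0.15, [0, 0, 40], 0], [0.3, [0, 0, 90], 0], [0.3, [0, 0, 140], 0], [0.3, [0, 0, 150], 0], [0.3, [-60, -200, 150], 0], [0.3, [-60, -200, 150], 0], [0.3, [-60, -200, 150], 0], [0.3, [-60, -200, 150], 0], [0.3, [-60, -200, 150], 0], [0.3, [-60, -200, 150], 0]]'

```text
t: 23.5
ee_pos: [548.8, -211.7, 182.9]
orientation: [0.997, -0.084, -0.0, 0.0]
ft_force: [0.2, 0.9, 0.0]
finger_gap: 55.6
gripper_force: 0.0
```

Run:
```python
from m import *
q=bot.sense();print(q['ee_pos'],q['orientation'])
f=grab('top','t8.png'); s=grab('side','s8.png')
im=f['color'].astype(int); g=im.mean(2); br=im[:,:,2]-im[:,:,0]
print('handle',rect((g<40).astype(np.uint8),f,48,(60,220,240,340)),rect((g<40).astype(np.uint8),f,40,(60,220,240,340)))
for c in cv2.findContours(((br>3)&(g>60)).astype(np.uint8)[220:380,60:240],0,1)[0]:
    if cv2.contourArea(c)>500:
        (u,v),r=cv2.minEnclosingCircle(c); print('lid',onz(f,u+60,v+220,20),r)
b=np.hstack([s['color'][170:290,260:400],f['color'][170:290,235:355]])
cv2.imwrite('pics/c8.png',cv2.convertScaleAbs(cv2.resize(b[:,:,::-1],None,fx=3,fy=3,interpolation=2),alpha=1.6))
```

```text
[ 548.82126493 -211.70232971  182.92167654] [ 9.96505368e-01 -8.35276904e-02 -3.25872472e-04  2.64950660e-04]
handle [(array([453.7, 274.2]), array([17.5, 68.3]), np.float32(157.1))] [(array([453.2, 276.8]), array([17.6, 68.8]), np.float32(157.1))]
lid [344.07167563 140.76802521] 23.124120712280273
lid [452.49148565 276.66411143] 41.501686096191406
```

View pics/c8.png

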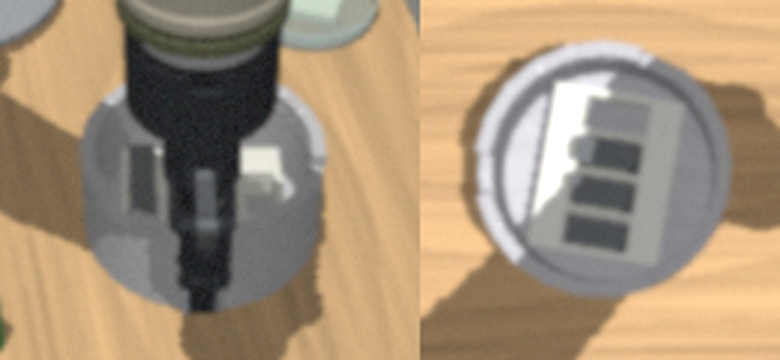

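All three holders are down in their slots and the lid hasn't moved. Going to its handle.

play_rows --moves '[[0.3, [-97, 485, 0], -14], [0.3, [-97, 485, 0], -14], [0.3, [-97, 485, 0], -14], [0.3, [-97, 485, 0], -14], [0.3, [-97, 485, 0], -14], [0.3, [-97, 485, 0], -14], [0.3, [-97, 485, 0], -14], [0.3, [-97, 485, 0], -14], [0.3, [-97, 485, 0], -14], [0.3, [-97, 485, 0], -14], [0.3, [-97, 485, 0], -14], [0.3, [-97, 485, 0], -14], [0.3, [-97, 485, -50], -14], [0.3, [-97, 485, -100], -14], [0.3, [-97, 485, -100], -14], [0.3, [-97, 485, -100], -14]]'

```text
t: 25.2
ee_pos: [452.6, 274.6, 83.3]
orientation: [0.979, -0.203, -0.001, 0.001]
ft_force: [0.8, 0.3, 0.4]
finger_gap: 56.0
gripper_force: 0.0
```

Run:
```python
from m import *
q=bot.sense();print(q['ee_pos'],q['orientation'])
s=grab('side')
b=s['color'][90:240,180:340]
cv2.imwrite('pics/c9.png',cv2.convertScaleAbs(cv2.resize(b[:,:,::-1],None,fx=3,fy=3,interpolation=2),alpha=1.6))
```

```text
[452.5973554  274.64007667  83.30677554] [ 9.79252187e-01 -2.02640225e-01 -9.05204201e-04  1.12826780e-03]
```

View pics/c9.png

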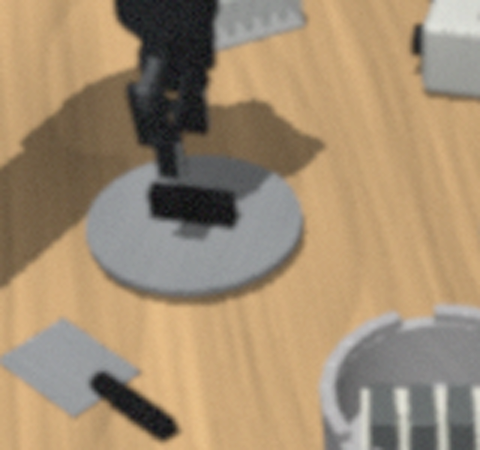

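play_rows --moves '[[0.3, [0, 0, -35], 0], [0.3, [0, 0, -53], 0], [0.3, [0, 0, -58], 0], [0.3, [0, 0, -58], 0], [0.3, [0, 0, -58], 0], [-1, [0, 0, -58], 0], [-1, [0, 0, -58], 0], [-1, [0, 0, -58], 0], [-1, [0, 0, -58], 0], [-1, [0, 0, -58], 0], [-1, [0, 0, -58], 0], [-1, [0, 0, -58], 0], [-1, [0, 0, -58], 0]]' --grip_force 100

```text
t: 26.55
ee_pos: [453.7, 276.5, 26.4]
orientation: [0.979, -0.202, 0.001, -0.001]
ft_force: [-0.4, 0.6, 13.0]
finger_gap: 14.3
gripper_force: 98.4
```

play_rows --moves '[[-1, [0, 0, 40], 0], [-1, [0, 0, 80], 0], [-1, [0, 0, 120], 0], [-1, [0, 0, 120], 0], [-1, [143.5, -283, 120], 6], [-1, [143.5, -283, 120], 6], [-1, [143.5, -283, 120], 6], [-1, [143.5, -283, 120], 6], [-1, [143.5, -283, 120], 6], [-1, [143.5, -283, 120], 6], [-1, [143.5, -283, 120], 6], [-1, [143.5, -283, 120], 6], [-1, [143.5, -283, 120], 6], [-1, [143.5, -283, 120], 6], [-1, [143.5, -283, 120], 6]]'

```text
t: 28.05
ee_pos: [595.8, -5.6, 145.0]
orientation: [0.989, -0.149, -0.0, -0.0]
ft_force: [-0.3, 0.8, -2.8]
finger_gap: 14.0
gripper_force: 99.2
```

Run:
```python
from m import *
q=bot.sense();print(q['ee_pos'],q['orientation'],q['finger_gap'],q['joint_positions'],q['ft_force'])
s=grab('side');f=grab('top')
b=np.hstack([s['color'][100:280,230:430],f['color'][130:310,220:380]])
cv2.imwrite('pics/c10.png',cv2.convertScaleAbs(cv2.resize(b[:,:,::-1],None,fx=2.2,fy=2.2,interpolation=2),alpha=1.6))
```

```text
[595.82816476  -5.61660714 145.01688176] [ 9.88766183e-01 -1.49469698e-01 -4.47181339e-04 -2.13964190e-04] 14.017734064706968 [-0.1161584   0.55369941  0.04492725  1.97995845 -0.0423432   0.60958185
 -1.91405506] [-0.29230546  0.8412865  -2.82698304]
```

View pics/c10.png

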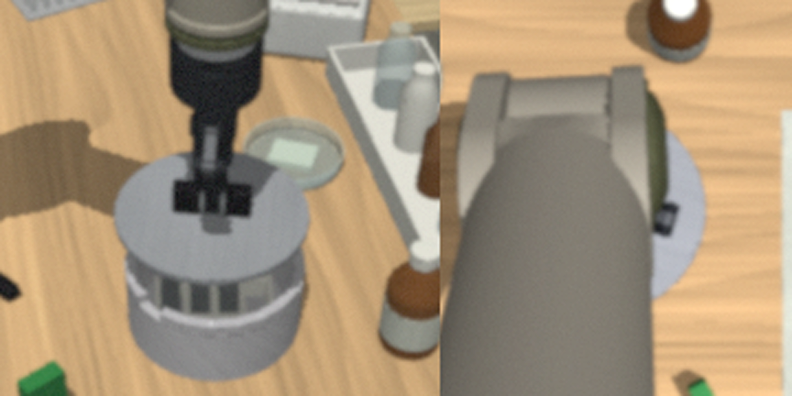

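play_rows --moves '[[-1, [0, 0, -20], -23], [-1, [0, 0, -30], -23], [-1, [0, 0, -30], -23], [-1, [0, 0, -38], -23], [-1, [0, 0, -42], -23], [-1, [0, 0, -45], -23], [-1, [0, 0, -45], -23], [-1, [0, 0, -45], -23]]'

```text
t: 28.95
ee_pos: [596.5, -7.5, 100.3]
orientation: [0.939, -0.344, -0.0, -0.0]
ft_force: [-0.2, 0.6, -3.9]
finger_gap: 13.4
gripper_force: 99.2
```

play_rows --moves '[[-1, [0, 0, -1.5], 0], [-1, [0, 0, -3], 0], [-1, [0, 0, -4], 0], [-1, [0, 0, -4], 0]]'

```text
t: 29.35
ee_pos: [596.6, -7.5, 97.4]
orientation: [0.939, -0.345, 0.0, -0.0]
ft_force: [-3.8, -0.1, 8.8]
finger_gap: 13.6
gripper_force: 101.2
```

play_rows --moves '[[-1, [0, 0, -1], 3], [-1, [0, 0, -1], 6], [-1, [0, 0, -1], 9], [-1, [0, 0, -1], 9]]'

```text
t: 29.75
ee_pos: [597.0, -7.5, 95.8]
orientation: [0.963, -0.27, 0.001, -0.0]
ft_force: [1.0, 0.2, -3.2]
finger_gap: 14.0
gripper_force: 99.3
```

play_rows --moves '[[-1, [0, 0, -1], 2], [-1, [0, 0, -2], 2], [-1, [0, 0, -3], 2], [-1, [0, 0, -4], 2], [-1, [0, 0, -4], 2]]'

```text
t: 30.25
ee_pos: [596.9, -7.2, 91.1]
orientation: [0.967, -0.253, 0.0, -0.0]
ft_force: [4.0, 1.5, -3.2]
finger_gap: 14.1
gripper_force: 99.3
```

The lid is dropping into the notches.

play_rows --moves '[[-1, [0, 0, -1], 0], [-1, [0, 0, -2], 0], [-1, [0, 0, -2], 0], [-1, [0, 0, -2], 0]]'

```text
t: 30.65
ee_pos: [596.9, -7.2, 90.4]
orientation: [0.967, -0.253, 0.001, -0.0]
ft_force: [0.4, 0.5, 9.5]
finger_gap: 14.3
gripper_force: 101.2
```

play_rows --moves '[[-1, [0, 0, 1], 0], [0.2, [0, 0, 1], 0], [0.2, [0, 0, 1], 0], [0.2, [0, 0, 1], 0], [0.2, [0, 0, 1], 0], [0.2, [0, 0, 40], 0], [0.3, [0, 0, 90], 0], [0.3, [0, 0, 110], 0], [0.3, [-60, -200, 110], 0], [0.3, [-120, -330, 110], 0], [0.3, [-120, -330, 110], 0], [0.3, [-120, -330, 110], 0], [0.3, [-120, -330, 110], 0], [0.3, [-120, -330, 110], 0], [0.3, [-120, -330, 110], 0], [0.3, [-120, -330, 110], 0]]'

```text
t: 32.25
ee_pos: [472.2, -344.8, 199.5]
orientation: [0.966, -0.258, -0.0, 0.002]
ft_force: [-0.7, 0.3, 0.2]
finger_gap: 55.3
gripper_force: 0.0
```

Run:
```python
from m import *
print(bot.sense()['ee_pos'])
s=grab('side');f=grab('top')
b=np.hstack([s['color'][150:440,230:430],f['color'][130:420,220:520]])
cv2.imwrite('pics/c11.png',cv2.convertScaleAbs(cv2.resize(b[:,:,::-1],None,fx=1.6,fy=1.6,interpolation=2),alpha=1.6))
im=f['color'].astype(int); g=im.mean(2); br=im[:,:,2]-im[:,:,0]
print(rect(((br>5)&(g>80)).astype(np.uint8),f,84,(230,170,360,290),500))
```

```text
[ 472.17498748 -344.82840473  199.47850904]
[(array([593.9,  -7.6]), array([164.4, 167.9]), np.float32(89.5))]
```

View pics/c11.png

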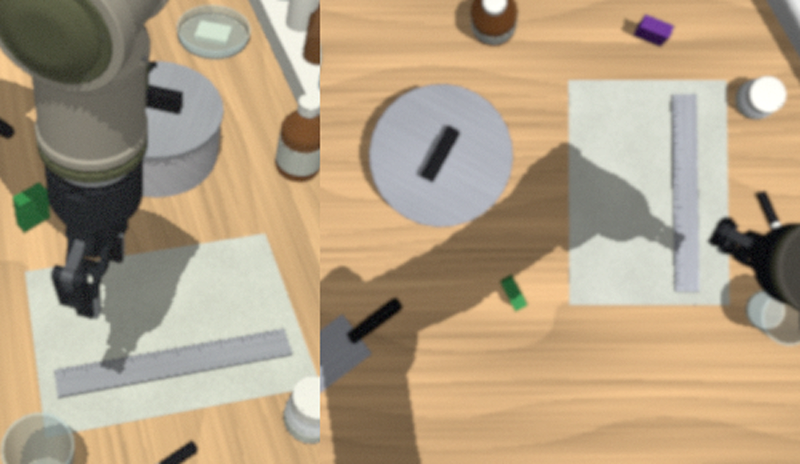

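The lid sits flat and centred on the canister, the ruler lies on the sheet, and the bystanders are where they were.

```bash
python3 -c "
from bench import bot; print(bot.hand_in())"
```

```text
the job is handed in; nothing more can be done
None
```

I handed the job in after about 32 s of the 210 s allowed: the ruler is flat on the sheet, all three holders are down in their slots (only three were there), and the lid dropped 7 mm into the notches and sits home; the hand-in gave no verdict.

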